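Slide the warming pan onto the red ring of the bench hot plate

ROBOT

A 6-joint arm with a two-finger parallel gripper is mounted at the origin on the work surface. World frame = base frame: x ahead of the robot, y to its left, z up, the work surface at z = 0. Lengths are in m, angles in rad, forces in N, time in s.
With the tool pointing down it reaches from about 0.375 to 0.9 m from the base axis. Payload 3.1 kg.
Tool frame: the origin (TCP) lies at the very end of the fingers, on their centre line; the grasp point (between the pads) lies 19 mm behind it; z points along the fingers, y is the line along which they close (so a half turn about z gives the same grasp; the last joint's range is limited). The gripper opens to 85 mm and grips with 20 to 120 N. Pads are 22 mm wide; open, the fingers measure 114 mm over their backs; the gripper's body (76 mm by 85 mm) begins 54 mm behind the grasp point. The pads swing forward as they close: fully open they stand 13 mm farther back than shut.
Start: joints at [-0.178, 0.527, 1.433, -0, 1.181, -0.178], TCP at [0.625, 0, 0.231] pointing down, gripper open.
Joint ranges: [-3.08, 3.08], [-0.75, 2.2], [0.22, 2.44], [-1.43, 4.57], [0, 2.65], [-2.85, 2.85]. Speed limits (rad/s): [2.79, 2.79, 3.14, 3.14, 3.14, 3.14].

INTERFACE

Orientations are given as a unit quaternion [x, y, z, w].
In Python, from station import manip, vision gives the robot as it stands.
- The arm moves only by the tool drive_tool, never from a script. Its argument "deltas" is a list that holds one entry, the list of rows, each a list of 4 numbers: the shift along the tool's x, y, z in mm, then the turn about the tool's z in rad. A call has 1 to 5 rows; each row is the pose to reach, as a shift and turn from the pose commanded when the call began, along the tool's axes at that moment; what a row does not reach only later rows make up. A row lasts 1/12 s, in which the tool goes at most 41.7 mm and 7.16 degrees, less where a joint would pass 70% of its speed; a pose out of reach is approached as far as the arm can. A call with a gripper value outside its range is refused whole. "jaw" is the finger opening in mm, from 0 to 85.4, set as the call begins (left out, the last holds). The fingers move at their own pace and stop on an object; "force" is the grip in N (left out, the last holds). Time passes only in rows, so rows that repeat a pose let the fingers close. It gives the time, the measured TCP pose, the force, the opening and the grip force at its end, in the units of the state.
- manip.sense(): the state, without advancing time (a new reading comes with each control period).
- vision.snapshot(name): name is "scene" or "side" or "wrist"; returns the picture (420x560x3 uint8, red, green, blue); there is no depth.
- vision.camera_model(name): a dict with "camera_matrix" (3x3 intrinsics, pixels), "rvec" (rotation vector, rad) and "tvec" (3), from world to camera coordinates, as OpenCV has them. Camera axes: x right, y down, z forward; pixel columns grow to the right and rows downward; lengths in m; the calibration is good to about 2 mm. A picture is of the moment at which its call begins: read the wrist's pose just before it. camera_model takes no time and is no camera call; for the wrist camera it gives the pose at the moment of the call.
- manip.sign_off(): hands the job in; it is judged then, once.
The state is a dict: "t": time; "q": joint angles; "qd": joint speeds; "tau": joint torques, N m; "tcp_pos": TCP position; "tool_rot": TCP orientation; "force": force on the tool from outside, world axes, zero at the start; "ft_torque": the same for the moment, N m; "finger_gap": opening from 0.0 (shut) to 1.0 (fully open); "gripper_force": force on a finger pad.
Only numpy, scipy, OpenCV 4.12 (cv2) and the standard library are available. Lean on these libraries where they do the work, as an engineer would, in place of code of your own. Each camera call takes 0.05 s, during which the arm holds its last target. There are 200 camera calls.

TASK

Slide the red-handled pan across the bench hot plate onto the red ring; the vessel that stands there now, and any vessel in the way, must first be slid onto a free white ring. Keep every vessel flat on the glass all the time (no lifting or tipping), do not knock them against each other or the probe stand, and leave the other things on the bench where they are. At the end the pan stands centred on the red ring, and the kettle and the pot each stand centred on a white ring, all let go.

Things in the scene. Friction and masses are not known exactly. Their poses are not given: they have to be found in the camera images.
- plate: Bench hot plate, fixed: flat black slippery glass top, 300 mm (x) by 490 mm (y), 30 mm above the bench. Origin at the centre of its underside; x away from the robot, y left. Two rows of three places: front at plate x = -70 mm (red and two white rings, a vessel on each at the start), back at +70 mm (two free white rings, probe stand); columns at y = -160, 0, 160 mm. Which is where varies.
- ring_red: The red ring: flat ring painted on the glass in the front row, inner/outer diameter 120/136 mm; the kettle or the pot stands on it at the start. Origin at its centre on the glass; axes as the hot plate's.
- ring_a: Flat white ring painted on the glass, inner/outer diameter 120/136 mm. Origin at its centre on the glass; axes as the hot plate's. Front row, the pan stands on it at the start.
- ring_b: Flat white ring painted on the glass, inner/outer diameter 120/136 mm. Origin at its centre on the glass; axes as the hot plate's. Front row, the kettle or the pot stands on it at the start.
- ring_c: Flat white ring painted on the glass, inner/outer diameter 120/136 mm. Origin at its centre on the glass; axes as the hot plate's. Back row, free at the start.
- ring_d: Flat white ring painted on the glass, inner/outer diameter 120/136 mm. Origin at its centre on the glass; axes as the hot plate's. Back row, free at the start.
- stand: Probe stand, fixed on one place of the back row: round steel foot 50 mm diameter, 12 mm rod, yellow head 32 mm diameter at the top, 120 mm tall. Origin under its centre on the glass.
- pan: Low dark steel pan, a bearing fixed in it, 120 mm rim and 106 mm base diameter, 40 mm high, 0.5 kg. Origin at the centre of its underside. A straight level red handle along its -x axis, pointing roughly to the robot: from 62 to 162 mm from the origin, 18 mm wide (y), 14 mm thick, its centre line 50 mm above the underside.
- pan_grip (a point): Point on the pan handle's centre line, 105 mm from the pan's centre and 50 mm above its underside; pinch across the pan's y.
- kettle: Blue kettle, 100 mm diameter, lid top 85 mm high, about 0.6 kg. Origin at the centre of its underside. Short spout along +x, reaching 67 mm from the axis at 60 to 76 mm height. A fixed black carrying bar over the top, along the kettle's x axis: 86 mm long, 18 mm wide (y), 28 mm tall with flat sides, from 98 to 126 mm above the underside.
- kettle_grip (a point): Middle of the kettle's carrying bar, on the axis, 112 mm above the underside; pinch across the kettle's y.
- pot: Aluminium round pot with a lid fixed on it, 100 mm diameter, lid 70 mm high, about 0.55 kg, no side handles. Origin at the centre of its underside; its yaw does not show. An upright black round lid knob, 32 mm diameter, from 68 to 108 mm above the underside.
- pot_grip (a point): Point on the axis of the pot's lid knob, 96 mm above the underside (26 mm above the lid).
- spool_l: Copper wire spool lying flat on the bench before the hot plate, 60 mm diameter, 30 mm high; leave alone. Origin under its centre.
- spool_r: Second such spool, to the right; leave alone. Origin under its centre.
- glue: Blue glue bottle, 44 mm diameter, 130 mm tall, left of the hot plate; leave alone. Origin under its centre.
- spray: Red spray can, 52 mm diameter, 170 mm tall, right of the hot plate; leave alone. Origin under its centre.
- jar: Amber jar, 64 mm diameter, 70 mm tall, left on the bench; leave alone. Origin under its centre.
- driver: Screwdriver lying on the bench at the right, about 200 mm long; leave alone. Origin under its middle, x along it.
Things that resemble listed ones, but are neither listed nor needed, are in the scene too. There is more than one size of the pot; the one meant has the size given above.

How it is judged:
On the way, in this order (a step that is already met when the one before it is completed fails the run):
1. the red ring is cleared: kettle and pot both more than 90 mm from its centre (horizontal distance between each of kettle, pot and ring_red above 0.09 m), for 0.1 s.
2. the pan stands on the red ring, within 15 mm of its centre (horizontal distance between pan and ring_red below 0.015 m), for 0.1 s.
At the end, for the whole second after the job is handed in: The pan's centre is within 15 mm of the red ring's centre, the kettle's and the pot's centres each within 15 mm of a white ring's centre, all three flat on the glass (within 5 mm of its height, tilt under 0.05 rad), at rest (under 20 mm/s) (horizontal distance between pan and ring_red below 0.015 m and (horizontal distance between kettle and ring_a below 0.015 m or horizontal distance between kettle and ring_b below 0.015 m or horizontal distance between kettle and ring_c below 0.015 m or horizontal distance between kettle and ring_d below 0.015 m) and (horizontal distance between pot and ring_a below 0.015 m or horizontal distance between pot and ring_b below 0.015 m or horizontal distance between pot and ring_c below 0.015 m or horizontal distance between pot and ring_d below 0.015 m) and z of pan in the frame of plate between 0.025 and 0.035 m and angle between each of pan, kettle, pot's own z axis and vertical below 0.05 rad and linear speed of each of pan, kettle, pot below 0.02 m/s and z of kettle in the frame of plate between 0.025 and 0.035 m and z of pot in the frame of plate between 0.025 and 0.035 m); the robot touches nothing.
It fails at once if a vessel is lifted more than 8 mm off the hot plate's glass (z of any of pan, kettle, pot in the frame of plate above 0.038 m).
It fails at once if a vessel slips off the hot plate (z of any of pan, kettle, pot in the frame of plate below 0.022 m).
It fails at once if a vessel is tipped by more than 0.17 rad (angle between any of pan, kettle, pot's own z axis and vertical above 0.17 rad).
It fails at once if a vessel is knocked against another vessel or the probe stand with more than 4 N (contact force between pan and kettle above 4 N or contact force between any of pan, kettle and pot above 4 N or contact force between any of pan, kettle, pot and stand above 4 N).
It fails at once if a bystander on the bench is moved by more than 30 mm (distance of any of spool_l, spool_r, glue, spray, jar, driver from where it was at the start of the episode above 0.03 m).
It also fails if it takes over 72 s, if anything falls off the work surface, if the arm or the gripper's body presses on something with over 40 N, if the wrist force passes 120 N, or if a joint passes its speed limit or range.

## Working session

There is one attempt and no reset: what is moved stays moved. The work goes in short steps, Python scripts to look and compute and a tool call to move; the robot and the scene stay as the last step left them, time stands still between calls to the robot, and variables do not carry over. Pictures are saved under pics/ and viewed, at most 10 in all, crops included, and the job is handed in when it is done.

Besides the shell and the picture viewer there is one more tool, called by a JSON object that holds its "name" and its "arguments", one argument or row to a line. drive_tool: Moves the arm, as the interface text tells. Its arguments: {"type":"object","properties":{"deltas":{"type":"array"},"jaw":{"type":"number"},"force":{"type":"number"}},"required":["deltas"]}

```bash
mkdir -p pics; cat > h.py <<'E'
import numpy as np,cv2
from station import manip,vision
def cam(n):
    m=vision.camera_model(n);K=np.array(m["camera_matrix"],float);R=cv2.Rodrigues(np.array(m["rvec"],float))[0];t=np.array(m["tvec"],float).ravel()
    return K,R,t
def ray(c,u,v,z):
    K,R,t=c;o=-R.T@t;d=R.T@np.linalg.inv(K)@np.array([u,v,1.]);return o+d*(z-o[2])/d[2]
def proj(c,p):
    K,R,t=c;q=K@(R@np.array(p,float)+t);return q[:2]/q[2]
def save(n,f):
    im=vision.snapshot(n);cv2.imwrite(f,im[:,:,::-1]);return im
E
python3 - <<'E'
from h import *
a=save("scene","pics/scene.png");b=save("side","pics/side.png")
for n in("scene","side"):
    K,R,t=cam(n);print(n,K.round(1).tolist(),(-R.T@t).round(3),R[2].round(2))
s=manip.sense();print(s["t"],s["tool_rot"],s["tcp_pos"],s["finger_gap"])
E
```

```text
scene [[497.8, 0.0, 285.2], [0.0, 497.8, 207.6], [0.0, 0.0, 1.0]] [ 1.225 -0.639  0.812] [-0.59  0.57 -0.58]
side [[542.3, 0.0, 282.5], [0.0, 542.3, 207.1], [0.0, 0.0, 1.0]] [ 0.107 -1.034  1.065] [ 0.28  0.7  -0.65]
0.1 [ 7.07104615e-01  7.07108253e-01 -5.58563933e-04 -8.18334352e-04] [6.24351759e-01 1.35541209e-04 2.30418227e-01] 0.9990891540268871
```

View pics/scene.png

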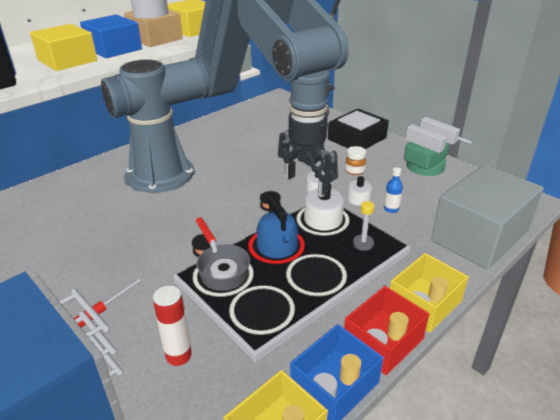

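View pics/side.png

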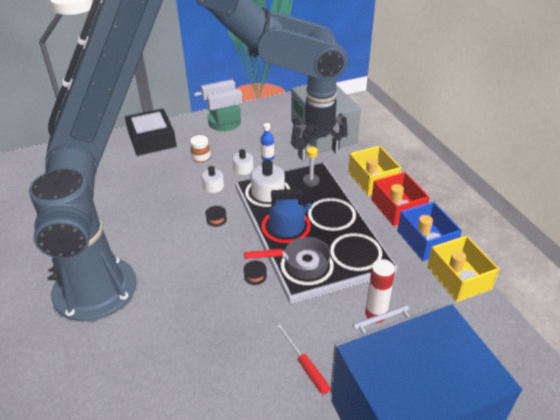

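The scene shows the pan at (224,268) front right, the kettle on the red ring at (277,235) in the front centre, and the large pot at (323,205) front left. The stand is at (365,240) back left, and the free rings are at (263,309) and (316,275). The small pots off the plate, at (360,190) and (313,185) and in the side view at (243,160) and (212,180), are lookalikes. In the side view the pan is at (307,258), the kettle at (288,215) and the pot at (267,182).

```bash
cat > m.py <<'E'
from h import *
from scipy.optimize import least_squares
def circ(P,r=None):
    c=P.mean(0)
    return least_squares(lambda q:np.hypot(*(P-q[:2]).T)-(r or q[2]),[*c,.06],loss="soft_l1",f_scale=.003).x
def comps(m,mn=40):
    n,l,s,c=cv2.connectedComponentsWithStats(m.astype(np.uint8))
    return [(l==i,s[i],c[i]) for i in range(1,n) if s[i][4]>=mn]
def cast(c,m,z):
    v,u=np.nonzero(m);return np.array([ray(c,a,b,z)[:2] for a,b in zip(u,v)])
E
python3 - <<'E'
from m import *
for n in("scene","side"):
    im=cv2.imread(f"pics/{n}.png");c=cam(n);hsv=cv2.cvtColor(im,cv2.COLOR_BGR2HSV);H,S,V=cv2.split(hsv)
    red=((H<8)|(H>172))&(S>150)&(V>90);blue=(H>100)&(H<120)&(S>120)&(V>50);white=(V>165)&(S<50)
    dark=V<45
    for nm,m,z in(("red",red,.03),("white",white,.03),("blue",blue,.07)):
        for mm,s,cc in comps(m):
            P=cast(c,mm,z);
            if not(.35<P[:,0].mean()<.95 and abs(P[:,1].mean())<.4):continue
            print(n,nm,s.tolist(),"mean",P.mean(0).round(3),"fit64",circ(P,.064)[:2].round(4) if s[4]>150 else "", circ(P)[2].round(4))
cs=cv2.imread("pics/scene.png")[180:330,170:400];sd=cv2.imread("pics/side.png")[130:310,220:400]
cs=cv2.resize(cs,None,fx=1.8*1.0,fy=1.8,interpolation=3);sd=cv2.resize(sd,None,fx=2.1,fy=2.1,interpolation=3)
o=np.zeros((400,800,3),np.uint8);o[:cs.shape[0],:cs.shape[1]]=cs;o[:sd.shape[0],418:418+sd.shape[1]]=sd;cv2.imwrite("pics/crop.png",o)
E
```

```text
scene red [196, 218, 19, 26, 180] mean [ 0.363 -0.092] fit64 [ 0.3793 -0.0368] 0.4264
scene red [248, 234, 57, 30, 396] mean [ 0.55  -0.021] fit64 [ 0.5319 -0.001 ] 0.0644
scene red [344, 286, 85, 89, 3333] mean [ 0.875 -0.013] fit64 [ 0.8788 -0.0104] 0.0631
scene red [154, 298, 30, 25, 461] mean [ 0.539 -0.312] fit64 [ 0.4866 -0.2801] 0.0207
scene red [166, 349, 25, 17, 209] mean [ 0.65  -0.365] fit64 [ 0.5937 -0.3382] 0.0198
scene white [297, 172, 52, 63, 1671] mean [0.505 0.193] fit64 [0.4982 0.1936] 0.0642
scene white [348, 180, 25, 27, 461] mean [0.529 0.322] fit64 [0.5789 0.3434] 0.033
scene white [384, 193, 18, 16, 222] mean [0.619 0.358] fit64 [0.6739 0.3834] 0.0218
scene white [362, 215, 7, 27, 110] mean [0.641 0.208] fit64  2.2281
scene white [211, 240, 6, 12, 47] mean [ 0.43  -0.115] fit64  0.2083
scene white [152, 246, 258, 117, 2862] mean [ 0.672 -0.147] fit64 [ 0.684 -0.177] 0.2648
scene white [287, 255, 59, 40, 399] mean [ 0.675 -0.011] fit64 [ 0.6714 -0.0071] 0.0638
scene white [211, 259, 26, 19, 319] mean [ 0.511 -0.149] fit64 [ 0.4575 -0.1712] 0.025
scene white [193
[... 1451 characters left out ...]
white [308, 199, 48, 31, 281] mean [ 0.672 -0.01 ] fit64 [ 0.6719 -0.0064] 0.064
side white [381, 223, 10, 16, 48] mean [ 0.779 -0.125] fit64  143.2218
side white [424, 233, 15, 6, 53] mean [ 0.883 -0.193] fit64  0.0099
side white [296, 250, 23, 20, 277] mean [ 0.534 -0.145] fit64 [ 0.592  -0.1471] 0.0251
side white [281, 252, 52, 33, 264] mean [ 0.508 -0.186] fit64 [ 0.5243 -0.1602] 0.0642
side white [460, 271, 16, 9, 98] mean [ 0.884 -0.349] fit64  0.0118
side blue [261, 131, 13, 14, 129] mean [0.62  0.369] fit64  0.0202
side blue [272, 199, 39, 38, 1084] mean [ 0.536 -0.013] fit64 [0.4987 0.0026] 0.0446
side blue [398, 202, 63, 59, 1746] mean [ 0.857 -0.198] fit64 [ 0.8595 -0.1936] 0.0639
```

View pics/crop.png

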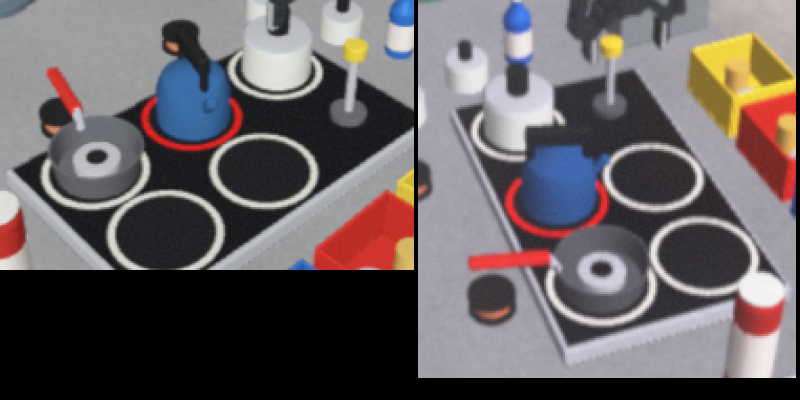

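The crop confirms three things: the tall white pot with the knob on the plate, the blue kettle on the red ring with its spout away from the robot, and the pan with its red handle. Next I'll take a wrist view and measure the vessels more exactly.

```bash
python3 - <<'E'
from m import *
a,b=cam("scene"),cam("side")
def tri(p,q):
    P=[c[0]@np.c_[c[1],c[2]] for c in(a,b)]
    X=cv2.triangulatePoints(P[0],P[1],np.array(p,float),np.array(q,float)).ravel();return (X[:3]/X[3]).round(4)
print("spout",tri((286.7,237),(309,206)))
print("bearing top",tri((223.5,267.5),(307,258)), "pot knob",tri((324,187),(267,166.5)))
w=save("wrist","pics/w1.png");K,R,t=cam("wrist");print((-R.T@t).round(3),R[2].round(2))
# handle red: centre line at z=.08
for n,bx in(("scene",(190,215,220,250)),("side",(240,240,290,262))):
    im=cv2.imread(f"pics/{n}.png");H,S,V=cv2.split(cv2.cvtColor(im,cv2.COLOR_BGR2HSV))
    m=((H<8)|(H>172))&(S>150)&(V>90);k=np.zeros_like(m);k[bx[1]:bx[3],bx[0]:bx[2]]=1
    P=cast(cam(n),m&k,.08);l=cv2.fitLine(P.astype(np.float32),2,0,.01,.01).ravel();s=(P-l[2:])@l[:2]
    print(n,"handle",l.round(4),(l[2:]+l[:2]*s.min()).round(3),(l[2:]+l[:2]*s.max()).round(3))
E
```

```text
spout [ 0.5914 -0.0229  0.0988]
bearing top [ 0.5262 -0.1577  0.0498] pot knob [0.5388 0.1579 0.1259]
[0.625 0.073 0.374] [-0.   -0.28 -0.96]
scene handle [ 0.9461 -0.3239  0.4186 -0.1273] [ 0.368 -0.11 ] [ 0.467 -0.144]
side handle [ 0.9996  0.0265  0.431  -0.1225] [ 0.372 -0.124] [ 0.498 -0.121]
```

View pics/w1.png

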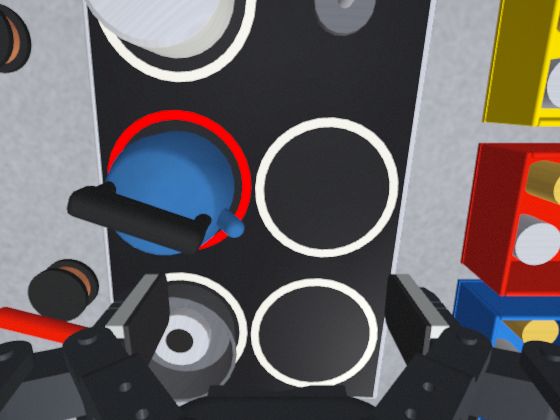

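The wrist view shows the kettle's bar running from (72,200) to (200,240), with the spout at (232,222). The pan bearing is at (180,340).

```bash
python3 - <<'E'
from m import *
c=cam("wrist");im=cv2.imread("pics/w1.png")
g=im.max(2);m=(g<60).astype(np.uint8);k=np.zeros_like(m);k[170:262,60:215]=1
c0=[x for x in comps(m&k,300)]
for mm,s,cc in c0: print(s,cc)
mm=max([x for x in c0],key=lambda x:x[1][4] if x[1][0]<80 else 0)[0]
u=np.arange(85,186);low=[np.nonzero(mm[:,i])[0].max() for i in u];up=[np.nonzero(mm[:,i])[0].min() for i in u]
P=np.array([ray(c,i,j+.5,.156)[:2] for i,j in zip(u,low)],np.float32)
l=cv2.fitLine(P,cv2.DIST_HUBER,0,.01,.01).ravel();d=l[:2]*np.sign(l[0]);print("yaw",np.arctan2(d[1],d[0]),"resid",np.abs((P-l[2:])@[-d[1],d[0]]).max())
n=np.array([-d[1],d[0]]);A=cast(c,mm,.156);s=(A-l[2:])@d;print("length",np.ptp(s));
cen=l[2:]+n*.009+d*(s.min()+.043);print("from left end",cen, "from right end(side face bias)",l[2:]+n*.009+d*(s.max()-.043))
H,S,V=cv2.split(cv2.cvtColor(im,cv2.COLOR_BGR2HSV))
# blue body hull right-left extents at base
b=((H>100)&(H<120)&(S>120)&(V>50));b[:,:95]=0;b[:120]=0;b[262:]=0;b[:,250:]=0
for mm,s,cc in comps(b,500): print("blue",s)
for p in((.532,-.0005,.03),(.6716,-.0067,.03),(.5243,-.16,.03)):print(proj(c,p).round(1))
E
```

```text
[  68  170  147   92 6248] [140.63236236 225.25576184]
yaw -0.52736 resid 0.015377751
length 0.09543469708539637
from left end [ 0.53453912 -0.00544013] from right end(side face bias) [ 0.54269201 -0.01018817]
blue [ 105  131  140  114 8948]
blue [115 231  66  25 607]
[179.6 184.1]
[326.  190.5]
[183.6 329.7]
```

```bash
python3 - <<'E'
from m import *
c=cam("wrist");im=cv2.imread("pics/w1.png")
m=(im.max(2)<60)
lo=[];up=[]
for u in range(72,182):
    y0=int(205+(u-75)*.36) # inside bar
    y=y0
    while m[y,u] and y<262:y+=1
    lo.append((u,y-.5));y=y0
    while m[y,u] and y>150:y-=1
    up.append((u,y+.5))
for nm,L,z,off in(("low",lo,.156,.009),("up",up,.128,-.009)):
    L=np.array([p for p in L if 75<=p[0]<=92 or 118<=p[0]<=176])
    print(nm,L[::9].tolist())
    P=np.array([ray(c,*p,z)[:2] for p in L],np.float32)
    l=cv2.fitLine(P,cv2.DIST_HUBER,0,.01,.01).ravel();d=l[:2]*np.sign(l[0]);n=np.array([-d[1],d[0]])
    r=np.abs((P-l[2:])@n);g=l[2:]+n*off
    print(nm,"yaw",np.arctan2(d[1],d[0]).round(3),"resid",r.mean().round(4),"centre line at x=.532: y",(g[1]+(.532-g[0])*d[1]/d[0]).round(4))
E
```

```text
low [[75.0, 216.5], [84.0, 219.5], [118.0, 230.5], [127.0, 233.5], [136.0, 236.5], [145.0, 239.5], [154.0, 242.5], [163.0, 245.5], [172.0, 248.5]]
low yaw -0.349 resid 0.0002 centre line at x=.532: y 0.0042
up [[75.0, 190.5], [84.0, 186.5], [118.0, 194.5], [127.0, 197.5], [136.0, 200.5], [145.0, 203.5], [154.0, 206.5], [163.0, 209.5], [172.0, 212.5]]
up yaw -0.321 resid 0.0009 centre line at x=.532: y -0.0024
```

{"name": "drive_tool", "arguments": {
  "deltas": [
    [[0, -20, 0, -0.12], [0, -40, 0, -0.24], [0, -60, 0, -0.36], [0, -80, 0, -0.48], [1, -92, 0, -0.6]]
  ],
  "jaw": 50
}}

```text
t: 0.57
tcp_pos: [0.5303, 0.0013, 0.2308]
tool_rot: [0.464, 0.886, -0.0, -0.001]
force: [-0.9, -0.3, 0.1]
finger_gap: 0.586
gripper_force: 0.0
```

{"name": "drive_tool", "arguments": {
  "deltas": [
    [[0, 0, 10, -0.12], [0, 0, 20, -0.24], [0, 0, 30, -0.36], [0, 0, 40, -0.48], [0, 0, 40, -0.62]]
  ]
}}

```text
t: 0.98
tcp_pos: [0.5314, 0.0013, 0.1893]
tool_rot: [0.179, 0.984, 0.0, -0.002]
force: [-0.3, -0.4, 0.7]
finger_gap: 0.585
gripper_force: 0.0
```

```bash
python3 - <<'E'
from m import *
s=manip.sense();print(s["t"],s["tool_rot"],s["tcp_pos"],s["finger_gap"],s["force"])
from scipy.spatial.transform import Rotation as R
print(R.from_quat(s["tool_rot"]).as_matrix().round(3));save("wrist","pics/w2.png")
c=cam("wrist")
for p in((.532,-.0005,.156),(.5724,-.0135,.156),(.4916,.0142,.156)):print(proj(c,p).round(1))
E
```

```text
0.9833 [ 1.78947263e-01  9.83856215e-01  6.01308575e-05 -2.19583282e-03] [0.53140214 0.00133196 0.18933437] 0.5847416554986357 [-0.33788365 -0.37298922  0.66939867]
[[-0.936  0.352 -0.004]
 [ 0.352  0.936  0.001]
 [ 0.004 -0.001 -1.   ]]
[271.9 249.9]
[275.7 321.8]
[270.9 167.3]
```

View pics/w2.png

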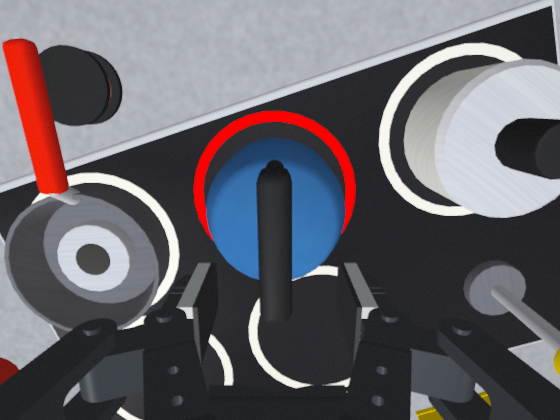

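The bar lies along the tool between the fingers, with its ends at (275,168) and (275,320), which agrees with the predicted pixels. I'll go down and grip.

{"name": "drive_tool", "arguments": {
  "deltas": [
    [[0, 0, 20, 0], [0, 0, 40, 0], [0, 0, 57, 0], [0, 0, 64, 0], [0, 0, 64, 0]]
  ]
}}

```text
t: 1.45
tcp_pos: [0.5318, 0.0012, 0.1258]
tool_rot: [0.183, 0.983, 0.0, -0.002]
force: [0.8, 0.2, -0.0]
finger_gap: 0.587
gripper_force: 0.0
```

{"name": "drive_tool", "arguments": {
  "deltas": [
    [[0, 0, 0, 0], [0, 0, 0, 0], [0, 0, 0, 0], [0, 0, 0, 0], [0, 0, 0, 0]]
  ],
  "jaw": 8,
  "force": 40
}}

```text
t: 1.87
tcp_pos: [0.5337, 0.0008, 0.1283]
tool_rot: [0.182, 0.983, -0.0, 0.001]
force: [-1.7, 0.2, 3.7]
finger_gap: 0.201
gripper_force: 45.1
```

{"name": "drive_tool", "arguments": {
  "deltas": [
    [[0, 0, 0, 0], [0, 0, 0, 0]]
  ]
}}

```text
t: 2.03
tcp_pos: [0.5337, 0.0008, 0.1283]
tool_rot: [0.182, 0.983, -0.0, 0.001]
force: [-1.7, -0.1, 6.4]
finger_gap: 0.204
gripper_force: 45.5
```

{"name": "drive_tool", "arguments": {
  "deltas": [
    [[-5, 2, 0, 0], [-14, 5, 0, 0], [-24, 8, 0, 0], [-34, 11, 0, 0], [-44, 15, 0, 0]]
  ]
}}

```text
t: 2.45
tcp_pos: [0.5781, -0.0005, 0.1285]
tool_rot: [0.182, 0.983, -0.0, -0.002]
force: [-4.6, -0.9, 9.9]
finger_gap: 0.202
gripper_force: 46.3
```

{"name": "drive_tool", "arguments": {
  "deltas": [
    [[-10, 3, 0, 0], [-20, 7, 0, 0], [-30, 10, 0, 0], [-40, 13, 0, 0], [-50, 17, 0, 0]]
  ]
}}

```text
t: 2.87
tcp_pos: [0.6311, -0.0025, 0.1285]
tool_rot: [0.182, 0.983, -0.0, -0.001]
force: [-4.4, 1.2, 8.1]
finger_gap: 0.199
gripper_force: 46.2
```

{"name": "drive_tool", "arguments": {
  "deltas": [
    [[-10, 3, 0, 0], [-20, 7, 0, 0], [-30, 10, 0, 0], [-36, 12, 0, 0], [-39, 12, 0, 0]]
  ]
}}

```text
t: 3.28
tcp_pos: [0.6731, -0.0049, 0.1284]
tool_rot: [0.182, 0.983, 0.0, -0.0]
force: [-4.7, 2.7, 9.7]
finger_gap: 0.201
gripper_force: 46.1
```

```bash
python3 - <<'E'
from m import *
a=save("scene","pics/s2.png");save("side","pics/d2.png");w=save("wrist","pics/w3.png")
print(manip.sense()["tcp_pos"])
o=np.hstack([cv2.resize(cv2.imread("pics/s2.png")[180:330,180:380],(400,300)),cv2.resize(cv2.imread("pics/d2.png")[130:310,220:400],(400,300))])
o=np.vstack([o,np.hstack([cv2.resize(cv2.imread("pics/w3.png"),(400,300)),np.zeros((300,400,3),np.uint8)])]);cv2.imwrite("pics/k2.png",o)
for n in("scene","side","wrist"):
    c=cam(n);im=cv2.imread({"scene":"pics/s2.png","side":"pics/d2.png","wrist":"pics/w3.png"}[n]);H,S,V=cv2.split(cv2.cvtColor(im,cv2.COLOR_BGR2HSV))
    q=proj(c,(.6716,-.0067,.06));b=(H>100)&(H<120)&(S>120)&(V>50)
    print(n,"ring",q.round(1),[(s.tolist(),cc.round(1).tolist()) for mm,s,cc in comps(b,300) if abs(cc-q).max()<90])
E
```

```text
[ 0.67334593 -0.00503152  0.12835273]
scene ring [316.6 263.6] [([296, 239, 46, 51, 1747], [317.8, 265.6])]
side ring [332.  205.6] [([317, 187, 40, 38, 1023], [334.5, 205.7])]
wrist ring [271.5 225.4] [([187, 141, 181, 161, 15657], [276.6, 214.2])]
```

View pics/k2.png

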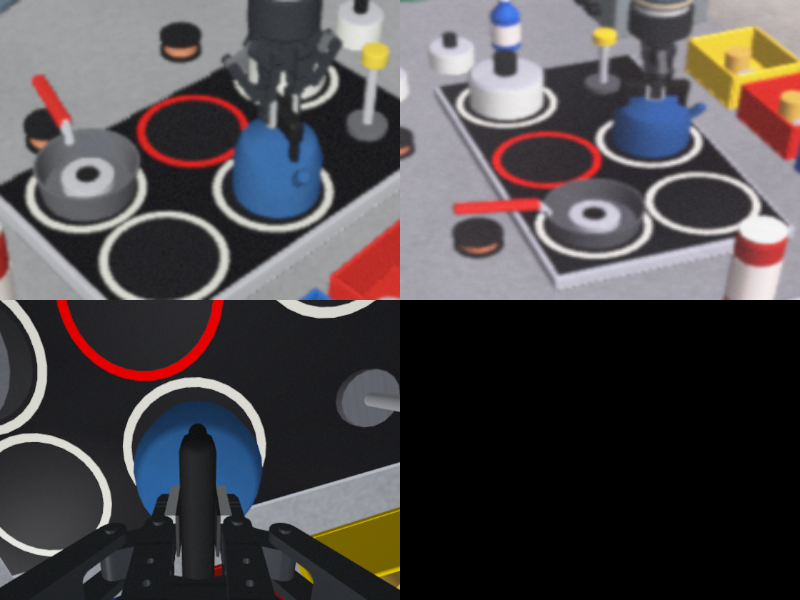

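The kettle stands centred on ring c in all views, and the red ring is clear. I'll release and rise.

{"name": "drive_tool", "arguments": {
  "deltas": [
    [[0, 0, 0, 0], [0, 0, 0, 0], [0, 0, 0, 0], [0, 0, 0, 0]]
  ],
  "jaw": 50
}}

```text
t: 3.77
tcp_pos: [0.6726, -0.0054, 0.1269]
tool_rot: [0.182, 0.983, -0.0, -0.0]
force: [0.3, -0.0, 0.4]
finger_gap: 0.587
gripper_force: 0.0
```

{"name": "drive_tool", "arguments": {
  "deltas": [
    [[0, 0, -10, 0], [0, 0, -30, 0], [0, 0, -55, 0], [0, 0, -80, 0], [0, 0, -90, 0]]
  ]
}}

```text
t: 4.18
tcp_pos: [0.675, -0.0058, 0.2218]
tool_rot: [0.182, 0.983, 0.0, 0.004]
force: [0.7, -1.1, 0.2]
finger_gap: 0.587
gripper_force: 0.0
```

{"name": "drive_tool", "arguments": {
  "deltas": [
    [[35, -20, 0, 0], [70, -45, 0, 0], [100, -70, 0, 0], [130, -95, 0, 0], [150, -120, 0, 0]]
  ]
}}

```text
t: 4.6
tcp_pos: [0.4859, -0.063, 0.217]
tool_rot: [0.181, 0.983, 0.0, -0.002]
force: [-0.7, -1.1, -0.1]
finger_gap: 0.585
gripper_force: 0.0
```

```bash
python3 - <<'E'
from m import *
s=manip.sense();print(s["t"],s["tcp_pos"],s["tool_rot"],s["finger_gap"])
c=cam("wrist");im=save("wrist","pics/w4.png")
for f in("scene","side"):save(f,f"pics/{f}4.png")
H,S,V=cv2.split(cv2.cvtColor(im,cv2.COLOR_RGB2HSV))
for mm,st,cc in comps(((H<8)|(H>172))&(S>150)&(V>90),200):
    r=cv2.minAreaRect(np.argwhere(mm)[:,::-1].astype(np.float32));P=cast(c,mm,.087);l=cv2.fitLine(P.astype(np.float32),2,0,.01,.01).ravel();d=l[:2]*np.sign(l[0]);t=(P-l[2:])@d
    print(st,r,"yaw",np.arctan2(d[1],d[0]),l[2:]+d*t.min(),l[2:]+d*t.max())
    w=(P-l[2:])@[-d[1],d[0]];print("width",np.ptp(w[(t>t.min()+.02)&(t<t.max()-.02)]))
print("bearing pix exp",proj(c,(.526,-.158,.05)))
# ring a in wrist, kettle in fixed cams
for n in("scene","side"):
    i=cv2.imread(f"pics/{n}4.png");h,s_,v=cv2.split(cv2.cvtColor(i,cv2.COLOR_BGR2HSV));b=(h>100)&(h<120)&(s_>120)&(v>50);q=proj(cam(n),(.6716,-.0067,.06))
    print(n,q.round(1),[(st.tolist(),cc.round(1)) for mm,st,cc in comps(b,300) if abs(cc-q).max()<50])
E
```

```text
4.6 [ 0.48593366 -0.06295466  0.21704342] [ 1.81298398e-01  9.83426750e-01  2.43300969e-04 -1.63040148e-03] 0.5847297847872374
[ 144   77   43  135 3328] ((165.00001525878906, 143.5), (135.9683380126953, 26.45290184020996), 81.52884674072266) yaw -0.29335243 [ 0.37163445 -0.10918999] [ 0.46505352 -0.13740884]
width 0.019061713643334394
[ 283  133  148  142 4012] ((356.5, 203.5), (141.0, 147.0), 90.0) yaw 1.0676149 [ 0.47953168 -0.05302219] [0.53425654 0.04639792]
width 0.11314677865790321
bearing pix exp [194.56238611 266.80813906]
scene [316.6 263.6] [([296, 239, 46, 51, 1788], array([317.8, 265.4]))]
side [332.  205.6] [([316, 187, 41, 38, 1069], array([334.2, 205.2]))]
```

View pics/w4.png

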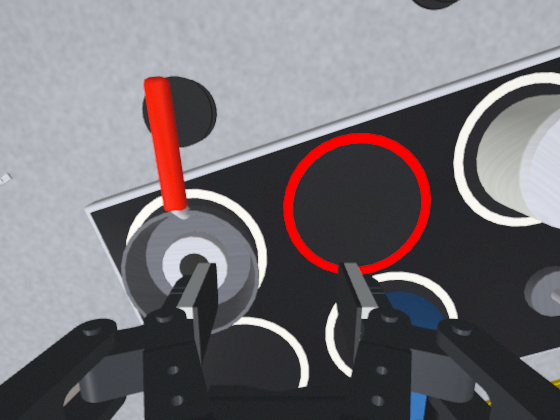

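Pan bearing at (194,265), handle from (155,80) to (175,212), and the red ring is free at (357,203). Handle length and pan centre agree with the given sizes. I'll move over the handle grip point.

{"name": "drive_tool", "arguments": {
  "deltas": [
    [[8, -18, 20, -0.02], [18, -40, 40, -0.05], [27, -62, 60, -0.07], [33, -80, 80, -0.07], [33, -80, 90, -0.07]]
  ]
}}

```text
t: 5.17
tcp_pos: [0.4295, -0.1282, 0.1255]
tool_rot: [0.148, 0.989, 0.0, -0.001]
force: [-0.4, 1.0, -0.2]
finger_gap: 0.588
gripper_force: 0.0
```

{"name": "drive_tool", "arguments": {
  "deltas": [
    [[0, 0, 0, 0]]
  ]
}}

```text
t: 5.25
tcp_pos: [0.4304, -0.1271, 0.1254]
tool_rot: [0.148, 0.989, 0.001, -0.001]
force: [-0.5, -0.4, 0.0]
finger_gap: 0.588
gripper_force: 0.0
```

{"name": "drive_tool", "arguments": {
  "deltas": [
    [[2, 0, 15, 0], [4, 0, 32, 0], [4, 0, 50, 0], [4, 0, 61, 0], [4, 0, 61, 0]]
  ]
}}

```text
t: 5.67
tcp_pos: [0.4277, -0.1253, 0.0651]
tool_rot: [0.147, 0.989, 0.0, -0.0]
force: [-0.2, -0.4, 0.2]
finger_gap: 0.584
gripper_force: 0.0
```

{"name": "drive_tool", "arguments": {
  "deltas": [
    [[0, 0, 0, 0], [0, 0, 0, 0], [0, 0, 0, 0], [0, 0, 0, 0], [0, 0, 0, 0]]
  ],
  "jaw": 8,
  "force": 40
}}

```text
t: 6.08
tcp_pos: [0.4279, -0.1261, 0.0673]
tool_rot: [0.147, 0.989, -0.001, 0.002]
force: [1.7, 0.5, 4.1]
finger_gap: 0.202
gripper_force: 39.7
```

{"name": "drive_tool", "arguments": {
  "deltas": [
    [[0, 0, 0, 0], [0, 0, 0, 0]]
  ]
}}

```text
t: 6.25
tcp_pos: [0.4278, -0.1261, 0.0671]
tool_rot: [0.147, 0.989, -0.0, 0.001]
force: [1.5, 0.5, 6.6]
finger_gap: 0.198
gripper_force: 40.1
```

```bash
python3 - <<'E'
from m import *
s=manip.sense();print(s["t"],s["tcp_pos"],s["tool_rot"],s["ft_torque"])
P=[]
for n in("scene","side"):
    im=save(n,f"pics/{n}5.png")
    c=cam(n);g=cv2.cvtColor(im,cv2.COLOR_RGB2GRAY);q=proj(c,(.526,-.158,.05));x,y=q.round().astype(int);r=g[y-12:y+13,x-14:x+15]
    m=r<80;cs=[(cc+[x-14,y-12],st[4]) for mm,st,cc in comps(m,15) if abs(cc-[14,12]).max()<7];print(n,q,cs)
    if cs:P.append(ray(c,*cs[0][0],.05)[:2])
print(P)
E
```

```text
6.25 [ 0.42776711 -0.12608226  0.06706286] [ 1.47369002e-01  9.89080353e-01 -4.98303959e-04  1.47789156e-03] [ 0.10424889 -0.34089238  0.05111354]
scene [223.48105427 267.19856317] [(array([224.03225806, 266.27419355]), np.int32(62))]
side [307.08527951 258.2281759 ] [(array([306.71052632, 257.05263158]), np.int32(38))]
[array([ 0.52443477, -0.15518403]), array([ 0.52682801, -0.1538156 ])]
```

{"name": "drive_tool", "arguments": {
  "deltas": [
    [[1, 4, 0, 0], [3, 12, 0, 0], [5, 21, 0, 0], [8, 30, 0, 0], [10, 39, 0, 0]]
  ]
}}

```text
t: 6.77
tcp_pos: [0.4297, -0.0863, 0.067]
tool_rot: [0.148, 0.989, -0.001, 0.002]
force: [0.5, -3.5, 6.6]
finger_gap: 0.202
gripper_force: 40.5
```

{"name": "drive_tool", "arguments": {
  "deltas": [
    [[3, 10, 0, 0], [5, 20, 0, 0], [8, 30, 0, 0], [11, 40, 0, 0], [13, 50, 0, 0]]
  ]
}}

```text
t: 7.18
tcp_pos: [0.4316, -0.0343, 0.067]
tool_rot: [0.148, 0.989, -0.001, 0.001]
force: [-0.8, -3.8, 5.9]
finger_gap: 0.2
gripper_force: 40.6
```

{"name": "drive_tool", "arguments": {
  "deltas": [
    [[3, 10, 0, 0], [5, 20, 0, 0], [8, 30, 0, 0], [11, 40, 0, 0], [13, 49, 0, 0]]
  ]
}}

```text
t: 7.6
tcp_pos: [0.4333, 0.0166, 0.067]
tool_rot: [0.148, 0.989, -0.0, 0.001]
force: [0.6, -4.3, 6.7]
finger_gap: 0.198
gripper_force: 40.6
```

{"name": "drive_tool", "arguments": {
  "deltas": [
    [[2, 7, 0, 0], [3, 11, 0, 0], [3, 12, 0, 0], [3, 12, 0, 0]]
  ]
}}

```text
t: 7.93
tcp_pos: [0.4336, 0.0291, 0.067]
tool_rot: [0.147, 0.989, -0.0, 0.001]
force: [-0.5, -1.1, 8.4]
finger_gap: 0.195
gripper_force: 40.5
```

```bash
cat > p.py <<'E'
from m import *
import sys
k=sys.argv[1]
s=manip.sense();print(s["t"],s["tcp_pos"],s["tool_rot"]);P=[];o=[]
for n in("scene","side"):
    im=save(n,f"pics/{n}{k}.png");c=cam(n);g=cv2.cvtColor(im,cv2.COLOR_RGB2GRAY);q=proj(c,(.532,-.0005,.05));x,y=q.round().astype(int);r=g[y-12:y+13,x-14:x+15]
    cs=[(cc+[x-14,y-12],st[4]) for mm,st,cc in comps(r<80,15) if abs(cc-[14,12]).max()<9];print(n,q,cs)
    if cs:print(ray(c,*cs[0][0],.05)[:2])
    o.append(cv2.resize(im[y-90:y+90,x-100:x+100,::-1],(400,360)))
cv2.imwrite(f"pics/p{k}.png",np.hstack(o))
E
python3 p.py 6
```

```text
7.9333 [0.43363225 0.02909002 0.06700424] [ 1.47320127e-01  9.89088442e-01 -2.24600946e-04  8.85041246e-04]
scene [276.16767715 237.78109805] [(array([275.80434783, 237.45652174]), np.int32(46))]
[ 5.30471112e-01 -2.76007563e-04]
side [285.74729888 219.72283265] [(array([285.73076923, 219.42307692]), np.int32(26))]
[0.53243417 0.00066347]
```

View pics/p6.png

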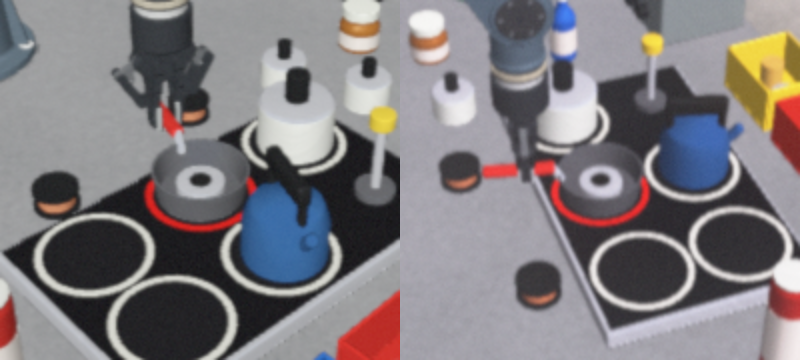

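The pan is centred on the red ring within 2 mm, and the pot is still on its white ring. I'll release and rise.

{"name": "drive_tool", "arguments": {
  "deltas": [
    [[0, 0, 0, 0], [0, 0, 0, 0], [0, 0, 0, 0], [0, 0, 0, 0]]
  ],
  "jaw": 50
}}

```text
t: 8.37
tcp_pos: [0.4326, 0.0293, 0.0661]
tool_rot: [0.147, 0.989, 0.0, -0.001]
force: [-0.2, 0.3, -0.4]
finger_gap: 0.592
gripper_force: 0.0
```

{"name": "drive_tool", "arguments": {
  "deltas": [
    [[0, 0, -10, 0], [0, 0, -30, 0], [0, 0, -60, 0], [0, 0, -90, 0], [0, 0, -100, 0]]
  ]
}}

```text
t: 8.78
tcp_pos: [0.4344, 0.0291, 0.1692]
tool_rot: [0.147, 0.989, -0.0, 0.002]
force: [0.9, -0.1, -0.7]
finger_gap: 0.586
gripper_force: 0.0
```

{"name": "drive_tool", "arguments": {
  "deltas": [
    [[0, 0, 0, 0], [0, 0, 0, 0], [0, 0, 0, 0]]
  ]
}}

```text
t: 9.03
tcp_pos: [0.4321, 0.0294, 0.1654]
tool_rot: [0.147, 0.989, 0.0, -0.001]
force: [-0.8, 0.5, -0.4]
finger_gap: 0.584
gripper_force: 0.0
```

```bash
python3 p.py 7
```

```text
9.0333 [0.43210654 0.02941789 0.16539396] [ 1.47397368e-01  9.89076655e-01  4.79317921e-05 -1.17628599e-03]
scene [276.16767715 237.78109805] [(array([275.81818182, 237.5       ]), np.int32(44))]
[ 5.30617059e-01 -3.66786706e-04]
side [285.74729888 219.72283265] [(array([285.88, 219.44]), np.int32(25))]
[5.32790011e-01 4.37230423e-04]
```

View pics/p7.png

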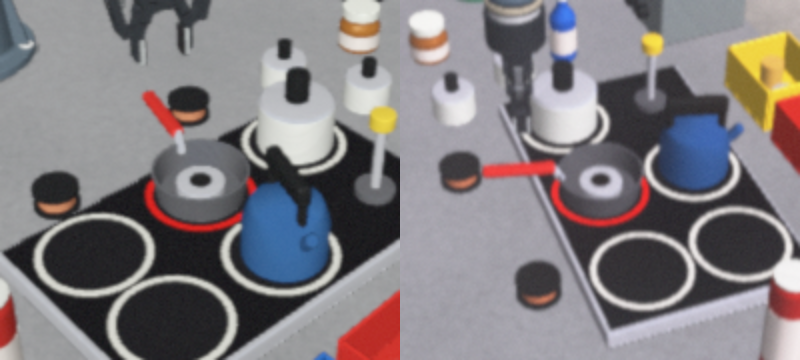

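The pan is on the red ring (bearing at crop pixel (200,180)), and the kettle and pot are on white rings. The gripper is clear of everything.

```bash
python3 -c "
from station import manip
print(manip.sign_off())"
```

```text
the job is handed in; nothing more can be done
None
```

The job is handed in: the pan stands within about 2 mm of the red ring's centre, the kettle and pot each stand on a white ring, and all are let go; the hand-in returned no verdict.

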